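# Peel the stuck top tray off the stack and hold it over the light plate

### The arm

A 7-joint arm with a two-finger parallel gripper is mounted at the origin on the work surface. World frame = base frame: x ahead of the robot, y to its left, z up, the work surface at z = 0. Lengths are in m, angles in rad, forces in N, time in s.
With the tool pointing down it reaches from about 0.4 to 0.875 m from the base axis. Payload 4.4 kg.
Tool frame: the origin (TCP) lies midway between the tips of the shut fingers; the grasp point (between the pads) lies 19 mm behind it; z points along the fingers, y is the line along which they close (so a half turn about z gives the same grasp; the last joint's range is limited). The gripper opens to 85 mm and grips with 20 to 120 N. Pads are 22 mm wide; open, the fingers measure 114 mm over their backs; the gripper's body (76 mm by 85 mm) begins 54 mm behind the grasp point. The pads swing forward as they close: fully open they stand 13 mm farther back than shut.
Start: joints at [1.099, 0.628, 0.038, 1.517, -0.027, 0.996, -0.02], TCP at [0.257, -0.597, 0.231] pointing down, gripper open.
Joint ranges: [-3.06, 3.06], [-0.37, 2.12], [-1.25, 1.32], [0.18, 2.47], [-1.1, 4.24], [0.23, 1.98], [-2.94, 2.94]. Speed limits (rad/s): [2.57, 2.57, 3.14, 3.14, 3.14, 3.14, 3.14].

### API

Orientations are given as a 3x3 rotation matrix whose columns are the frame's x, y, z axes.
In Python, from cell import telemetry, viewer, job gives the robot as it stands.
- The arm moves only by the tool arm_command, never from a script. Its argument "moves" is a list of rows, each a list of 7 numbers: the closure, from -1 (fully open) to 1 (shut), so that 0 is half open, then the shift along the tool's x, y, z scaled (see below), then the turn, a rotation vector about the tool's x, y, z scaled (see below). A call has 1 to 12 rows; each row is the pose to reach, as a shift and turn from the pose commanded when the call began, along the tool's axes at that moment, turning the shorter way round; what a row does not reach only later rows make up. The controller multiplies each number of a shift by 0.2 m and each number of a turn by 180 degrees. A row lasts 1/8 s, in which the tool goes at most 62.5 mm and 10.7 degrees, less where a joint would pass 70% of its speed; a pose out of reach is approached as far as the arm can. A call with a number of a shift or a turn outside -1 to 1 is refused whole. A call with a gripper value outside its range is refused whole. The fingers move at their own pace and stop on an object; the grip force is fixed at half the most. Time passes only in rows, so rows that repeat a pose let the fingers close. It gives the time, the measured TCP pose, the force, the opening and the grip force at its end, in the units of the state.
- telemetry.state(): the state, without advancing time (a new reading comes with each control period).
- viewer.get_image(name): name is "side" or "top" or "wrist"; returns the picture (420x560x3 uint8, blue, green, red); there is no depth.
- viewer.camera_info(name): a dict with "fov_y" (degrees; the focal length in pixels is half the picture's height over the tangent of half this angle, whatever the lens; pixels are square), "cx", "cy" (the principal point, pixels), "xyz" and "attitude" of the camera in the world; the wrist camera has in their place "T_tool_cam" (4x4, takes a point from camera to tool coordinates, whose origin is the TCP and whose axes are the flange's). Camera axes: x right, y down, z forward; pixel columns grow to the right and rows downward; lengths in m; the calibration is good to about 2 mm. The wrist camera is an equidistant fisheye: a pixel r from the principal point sees the ray r / f radians off the axis. A picture is of the moment at which its call begins: read the wrist's pose just before it. camera_info takes no time and is no camera call.
- job.finish_job(): hands the job in; it is judged then, once.
The state is a dict: "t": time; "q": joint angles; "joint_vel": joint speeds; "tau": joint torques, N m; "tcp_pos": TCP position; "ee_rot": TCP orientation; "contact_force": force on the tool from outside, world axes, zero at the start; "moment": the same for the moment, N m; "gripper_width": finger opening in m; "gripper_force": force on a finger pad.
Only numpy, scipy, OpenCV 4.12 (cv2) and the standard library are available. Lean on these libraries where they do the work, as an engineer would, in place of code of your own. Each camera call takes 0.05 s, during which the arm holds its last target. There are 200 camera calls.

### The job

The top component tray is stuck to the nested stack below it. First thread the two steel weights down the rack's post, the wide one first and then the tall one on top of it, both fully home so that they hold the stack's forked foot down; then take the top tray by its upright corner tab and peel it off by lifting that corner a few centimetres while the opposite corner still rests on the stack, leaving the rest of the stack in the rack. Finish still holding the tray in the gripper, level and still, centred about 10 cm above the light plate; do not put it down or let go, and leave the other things on the bench alone.

Things in the scene. Friction and masses are not known exactly. Their poses are not given: they have to be found in the camera images.
- rack: Fixed aluminium base plate (225 x 130 mm, 6 mm thick) carrying the tray stack between low stops. Origin on the bench under the middle of the stack, x along the trays' 150 mm length, y along their 110 mm width, z up. A round steel post stands on it at x -113, y -20 mm.
- post_foot (a point): On the post's axis, 10 mm above the bench: where the wide weight's underside must come to rest (top of the stack's foot). Steel post 14 mm in diameter, top 61 mm above the bench, upper 9 mm tapered to 6 mm. Its axis is 38 mm from the trays' edge: lower the weights with the fingers closing along the rack's y axis to stay clear of the trays.
- stack: Three grey trays stuck fast as one loose piece, 150 x 110 x 30 mm, 200 g, standing 6 mm above the bench. Origin at the centre of its underside, axes as rack. A forked foot (4 mm thick, 50 mm wide, 22 mm slot) reaches at -x round the post. Three springy black lips (amid both long sides and the +x end) grip the top tray with 0.6 to 1.6 N each, so it comes along unless weighed down.
- tray: The top tray, grey plastic, 60 g: tub 126 x 86 mm, flange 150 x 110 mm, 4 mm thick, 13 to 17 mm above its underside. Origin at the centre of the tub's underside, axes as rack. At the start nested with its origin 17 mm above the stack's, flange resting on the stack's rim. Each lip of the stack snaps off once the flange below it has risen some 7 mm.
- tab (a point): Middle of the tray's upright corner tab, in the tray frame at x -61, y 41, z 28 mm. The tab is a fin 10 mm thick, 26 mm long, rising 22 mm above the flange's top (from z 17 to 39 mm in the tray frame). It runs from the corner inwards at 45 degrees (along tray direction (1,-1)), so the fingers close along tray direction (1,1).
- tab_corner (a point): The tray's corner at the tab, on the flange's underside: tray frame x -75, y 55, z 13 mm. It rests 30 mm above the stack's origin at the start.
- heel_corner (a point): The tray's corner diagonally opposite the tab, on the flange's underside: tray frame x 75, y -55, z 13 mm. It rests 30 mm above the stack's origin at the start.
- wide_weight: Loose steel ring lying flat on the bench: 50 mm outer diameter, 18 mm bore, 18 mm high, 240 g. Origin at the centre of its underside, z along its bore.
- tall_weight: Loose steel ring standing on the bench: 36 mm outer diameter, 18 mm bore, 25 mm high, 150 g. Origin at the centre of its underside, z along its bore. Fully home it stands on the wide weight, its underside 28 mm above the bench.
- light_plate: Fixed flat inspection light, 140 x 180 mm, 18 mm high, aluminium frame with a white top. Origin at the centre of its underside on the bench.
- circuit_board: Bystander: green circuit board, 70 x 100 mm, lying on the bench; leave alone. Origin at the centre of its underside.
- flux_jar: Bystander: small white jar with a red cap, 54 mm in diameter, 55 mm high; leave alone. Origin at the centre of its underside.
- screwdriver: Bystander: screwdriver lying on the bench; leave alone. Origin under its middle.
- multimeter: Bystander: red multimeter, 80 x 140 x 41 mm, lying on the bench; leave alone. Origin at the centre of its underside.
Not all that is in view belongs to the job. Leave any orange look-alike of the wide_weight alone.

How it is judged:
By the outcome, as a careful person would: the job done as asked, in the order asked, and still so for the second after the job is handed in, while the arm keeps its last pose, push and grip.
It also fails if it takes over 61 s, if anything falls off the work surface, if the arm or the gripper's body presses on something with over 40 N, if the wrist force passes 120 N, or if a joint passes its speed limit or range.

## Working session

There is one attempt and no reset: what is moved stays moved. The work goes in short steps, Python scripts to look and compute and a tool call to move; the robot and the scene stay as the last step left them, time stands still between calls to the robot, and variables do not carry over. Pictures are saved under pics/ and viewed, at most 10 in all, crops included, and the job is handed in when it is done.

Besides the shell and the picture viewer there is one more tool, called after "Request:" as name(argument=value, ...) on one line, values as JSON. arm_command: Moves the arm, as the interface text tells. Its arguments: {"type":"object","properties":{"moves":{"type":"array","items":{"type":"array","items":{"type":"number"}}}},"required":["moves"]}

```bash
ls; mkdir -p pics; python3 - <<'E'
from cell import telemetry, viewer, job
import cv2,numpy as np
s=telemetry.state();print({k:np.round(v,3).tolist() for k,v in s.items()})
for n in("top","side","wrist"):
    print(n,viewer.camera_info(n))
    cv2.imwrite(f"pics/{n}0.png",viewer.get_image(n))
a=cv2.imread("pics/top0.png");cv2.imwrite("pics/top0b.png",cv2.resize(a,(800,600),interpolation=cv2.INTER_CUBIC))
a=cv2.imread("pics/side0.png");cv2.imwrite("pics/side0b.png",cv2.resize(a,(800,600),interpolation=cv2.INTER_CUBIC))
E
```

```text
pics
{'t': 0.0, 'q': [1.099, 0.629, 0.038, 1.518, -0.027, 0.996, -0.02], 'joint_vel': [0.001, 0.0, -0.001, 0.0, 0.001, 0.001, -0.001], 'tau': [-0.0, -56.34, 1.226, -19.344, 0.011, 0.01, -0.0], 'tcp_pos': [0.256, -0.597, 0.23], 'ee_rot': [[0.919, 0.395, -0.001], [0.395, -0.919, 0.002], [-0.0, -0.002, -1.0]], 'contact_force': [0.061, -0.617, 0.075], 'moment': [-0.034, -0.04, 0.008], 'gripper_force': 0.0, 'gripper_width': 0.086}
top {'fov_y': 53.552678952498795, 'cx': 278.192807357178, 'cy': 215.38740881999186, 'xyz': array([0.44687722, 0.00679697, 1.14292102]), 'attitude': array([[ 0.01561728, -0.99480197,  0.10062376],
       [-0.99980888, -0.01435324,  0.0132739 ],
       [-0.01176063, -0.10081183, -0.994836  ]])}
side {'fov_y': 46.30441533095765, 'cx': 279.47891366100663, 'cy': 210.55300447122482, 'xyz': array([ 0.47285723, -0.81153364,  0.90290907]), 'attitude': array([[ 0.99584315, -0.06980434,  0.05851307],
       [-0.09072708, -0.70331399,  0.70506598],
       [-0.0080636 , -0.70744384, -0.70672356]])}
wrist {'fov_y': 65.70646984690485, 'cx': 283.57477675806143, 'cy': 216.27584361768461, 'T_tool_cam': array([[-1.26366526e-03, -9.49301514e-01, -3.14364501e-01,
         8.12080425e-02],
       [ 9.99999138e-01, -1.31128959e-03, -5.99780509e-05,
         5.94117059e-04],
       [-3.55285645e-04, -3.14364306e-01,  9.49302353e-01,
        -1.43422127e-01],
       [ 0.00000000e+00,  0.00000000e+00,  0.00000000e+00,
         1.00000000e+00]])}
```

View pics/top0b.png

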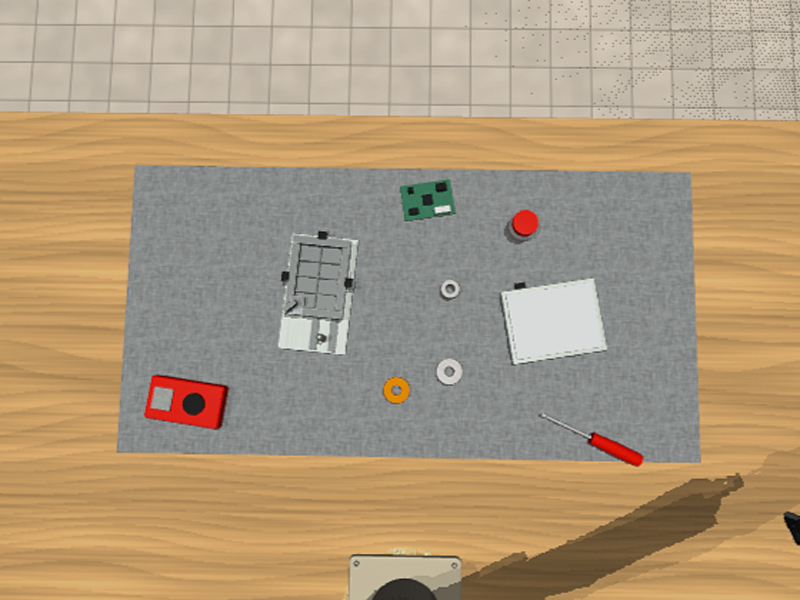

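View pics/side0b.png

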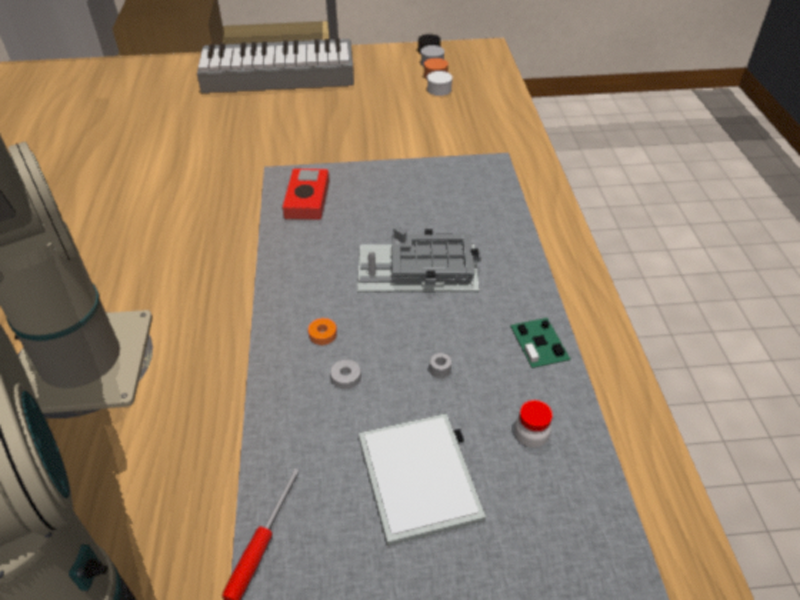

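The top view shows the rack at about (318,293), post (321,338), wide weight (449,372), tall weight (450,289), plate (555,321) and orange look-alike (396,390). The side view agrees. I'll enlarge two crops.

```bash
cat > h.py <<'E'
import numpy as np,cv2
from cell import viewer,telemetry
def ray(n,u,v,st=None):
    c=viewer.camera_info(n);f=210/np.tan(np.radians(c["fov_y"]/2))
    d=np.array([u-c["cx"],v-c["cy"]])/f
    if n=="wrist":
        r=np.hypot(*d);k=np.sin(r)/r if r>0 else 1
        d=np.array([d[0]*k,d[1]*k,np.cos(r)])
        T=c["T_tool_cam"];R=st["ee_rot"];return st["tcp_pos"]+R@T[:3,3],R@T[:3,:3]@d
    return c["xyz"],c["attitude"]@np.array([d[0],d[1],1])
def pt(n,u,v,z,st=None):
    o,d=ray(n,u,v,st);return o+d*(z-o[2])/d[2]
def proj(n,P,st=None):
    c=viewer.camera_info(n);f=210/np.tan(np.radians(c["fov_y"]/2))
    if n=="wrist":
        T=c["T_tool_cam"];R=st["ee_rot"]@T[:3,:3];o=st["tcp_pos"]+st["ee_rot"]@T[:3,3]
        p=R.T@(np.array(P)-o);r=np.hypot(p[0],p[1]);return p[:2]/r*np.arctan2(r,p[2])*f+[c["cx"],c["cy"]]
    p=c["attitude"].T@(np.array(P)-c["xyz"]);return f*p[:2]/p[2]+[c["cx"],c["cy"]]
def crop(src,x,y,w,h,k,dst):
    a=cv2.imread(src) if isinstance(src,str) else src
    cv2.imwrite(dst,cv2.resize(a[y:y+h,x:x+w],None,fx=k,fy=k,interpolation=cv2.INTER_CUBIC))
E
python3 - <<'E'
from h import *
# left: rack  (185..265,155..255) x6 ; weights below combined
a=cv2.imread("pics/top0.png")
L=cv2.resize(a[155:255,188:263],None,fx=6,fy=6,interpolation=2)   # 450x600
W=cv2.resize(a[190:282,295:340],None,fx=6,fy=6,interpolation=2)   # 270x552
W=cv2.copyMakeBorder(W,0,48,0,0,0)
cv2.imwrite("pics/c1.png",np.hstack([L,W]))
E
```

```text
(no output)
```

View pics/c1.png

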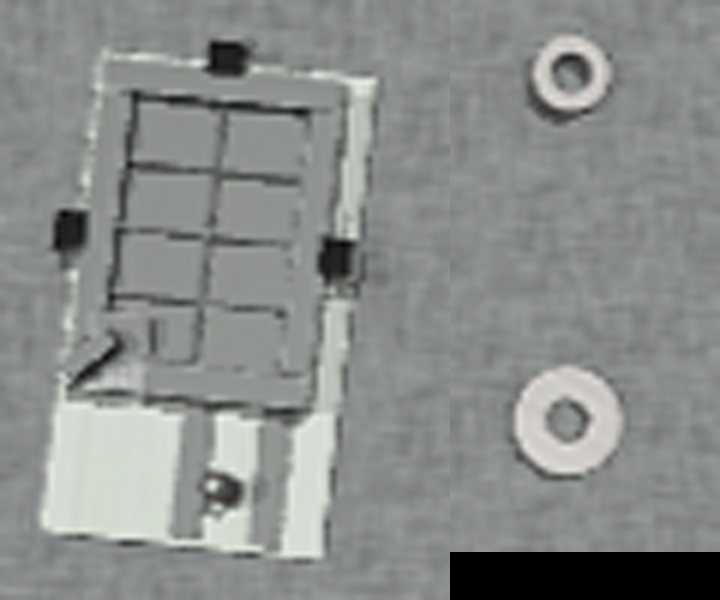

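The crop shows the base plate corners at (103,52), (377,78), (324,557) and (42,530). The tray flange corner is near (345,85)/(312,412), the post near (222,490), the tall ring top at (571,73) and the wide ring top at (568,421).

```bash
python3 - <<'E'
from h import *
o=lambda x,y:(188+x/6-.4,155+y/6-.4)
P=[pt("top",*o(*c),.006)[:2] for c in[(103,52),(377,78),(324,557),(42,530)]]
for p in P:print(p.round(4))
c=np.mean(P,0);ex=(P[0]+P[1]-P[2]-P[3])/2;print("plate ctr",c,np.linalg.norm(ex),np.linalg.norm(P[0]-P[1]),"yaw",np.degrees(np.arctan2(ex[1],ex[0])))
F=[pt("top",*o(*c),.040)[:2] for c in[(103,65),(345,85),(312,412),(70,400)]];print("flange",np.round(F,4).tolist(),np.mean(F,0))
w=lambda x,y:(295+(x-450)/6-.4,190+y/6-.4)
print("wide",pt("top",*w(568,421),.018),"tall",pt("top",*w(571,73),.025))
L=[pt("top",x*.7-.15,y*.7-.15,.018)[:2] for x,y in[(502,291),(594,279),(606,350),(513,364)]];print("light",np.mean(L,0),np.round(L,3).tolist())
yaw=np.arctan2(ex[1],ex[0])
print("post",[pt("top",*o(222,490),z)[:2] for z in(.03,.06)])
E
```

```text
[0.7049 0.2289]
[0.6943 0.1012]
[0.4726 0.1204]
[0.4829 0.2493]
plate ctr [0.58867289 0.17497296] 0.22276413334195957 0.12810333117903425 yaw -5.099992767685507
flange [[0.6912, 0.2221], [0.6835, 0.1127], [0.5359, 0.1239], [0.5396, 0.2317]] [0.61257061 0.17260012]
wide [ 0.44228525 -0.07693305  0.018     ] tall [ 0.59842623 -0.07668859  0.025     ]
light [ 0.54045856 -0.27388609] [[0.596, -0.176], [0.621, -0.351], [0.487, -0.371], [0.458, -0.197]]
post [array([0.50116632, 0.16431873]), array([0.4997029 , 0.16007256])]
```

```bash
cat >> h.py <<'E'
from scipy.spatial.transform import Rotation as Ro
def rot(a,tilt=0):
    "tool down, x at world angle a deg, then tilt (deg) about tool y"
    a=np.radians(a);c,s=np.cos(a),np.sin(a)
    return np.array([[c,s,0],[s,-c,0],[0,0,-1.]])@Ro.from_euler('y',tilt,degrees=True).as_matrix()
def plan(wps,start=None):
    s=telemetry.state();p,R=start or (s["tcp_pos"],s["ee_rot"])
    for q,Rq in wps:
        q=np.array(q);d=R.T@(q-p);w=Ro.from_matrix(R.T@Rq).as_rotvec(degrees=True)
        n=max(np.linalg.norm(d)/.0625,np.linalg.norm(w)/10.7)
        print("shift",(d/.2).round(3).tolist(),"turn",(w/180).round(4).tolist(),"rows",round(n,1));p,R=q,Rq
def show():
    s=telemetry.state()
    print("t",round(s["t"],2),"p",s["tcp_pos"].round(4),"ang",round(np.degrees(np.arctan2(s["ee_rot"][1,0],s["ee_rot"][0,0])),2),"z",s["ee_rot"][:,2].round(3),"F",s["contact_force"].round(1),"w",round(s["gripper_width"],4),s["gripper_force"])
    return s
E
python3 - <<'E'
from h import *
plan([([.30,-.42,.21],rot(70)),([.37,-.25,.18],rot(125)),([.442,-.077,.11],rot(175))])
E
```

```text
shift [0.549, -0.726, 0.104] turn [-0.0004, -0.0002, -0.2597] rows 4.4
shift [0.918, 0.038, 0.15] turn [0.0, 0.0, -0.3056] rows 5.1
shift [0.502, 0.791, 0.35] turn [0.0, 0.0, -0.2778] rows 4.7
```

Request:
arm_command(moves=[[-1,0.549,-0.726,0.104,0,0,-0.26],[-1,0.549,-0.726,0.104,0,0,-0.26],[-1,0.549,-0.726,0.104,0,0,-0.26],[-1,0.549,-0.726,0.104,0,0,-0.26],[-1,0.549,-0.726,0.104,0,0,-0.26]])

```text
t: 0.78
tcp_pos: [0.3005, -0.4196, 0.2105]
ee_rot: [[0.337, 0.942, -0.0], [0.942, -0.337, 0.0], [0.0, -0.0, -1.0]]
contact_force: [-0.1, -1.1, -0.8]
gripper_width: 0.085
gripper_force: 0.0
```

Request:
arm_command(moves=[[-1,0.918,0.038,0.15,0,0,-0.306],[-1,0.918,0.038,0.15,0,0,-0.306],[-1,0.918,0.038,0.15,0,0,-0.306],[-1,0.918,0.038,0.15,0,0,-0.306],[-1,0.918,0.038,0.15,0,0,-0.306],[-1,0.918,0.038,0.15,0,0,-0.306]])

```text
t: 1.52
tcp_pos: [0.3699, -0.2504, 0.1804]
ee_rot: [[-0.575, 0.818, -0.0], [0.818, 0.575, 0.0], [0.0, 0.0, -1.0]]
contact_force: [-0.2, -0.2, -0.9]
gripper_width: 0.0852
gripper_force: 0.0
```

Request:
arm_command(moves=[[-1,0.5,0.79,0.35,0,0,-0.278],[-1,0.5,0.79,0.35,0,0,-0.278],[-1,0.5,0.79,0.35,0,0,-0.278],[-1,0.5,0.79,0.35,0,0,-0.278],[-1,0.5,0.79,0.35,0,0,-0.278],[-1,0.5,0.79,0.35,0,0,-0.278],[-1,0.5,0.79,0.35,0,0,-0.278]])

```text
t: 2.4
tcp_pos: [0.4416, -0.0783, 0.1106]
ee_rot: [[-0.996, 0.089, 0.0], [0.089, 0.996, -0.0], [-0.0, -0.0, -1.0]]
contact_force: [-0.2, -0.1, -0.1]
gripper_width: 0.0853
gripper_force: 0.0
```

```bash
python3 - <<'E'
from h import *
s=show();a=viewer.get_image("wrist");cv2.imwrite("pics/w1.png",a)
print("pred wide",proj("wrist",[.4423,-.0769,.018],s),"tall",proj("wrist",[.5984,-.0767,.025],s))
E
```

```text
t 2.4 p [ 0.4416 -0.0783  0.1106] ang 174.91 z [ 0. -0. -1.] F [-0.2 -0.1 -0.1] w 0.0853 0.0
pred wide [286.1918392  219.33290975] tall [300.26074401 372.72361473]
```

View pics/w1.png

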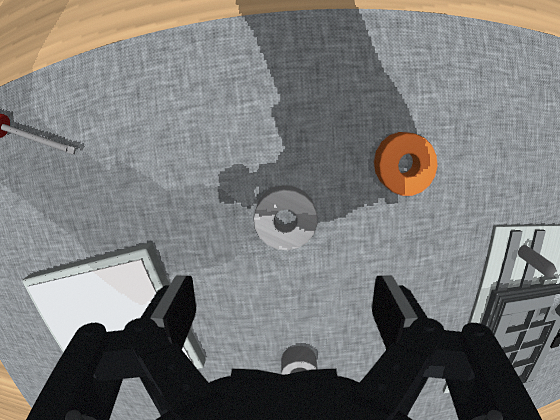

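The wrist view shows the wide ring centred near (286,217), as predicted. The tall ring is at (300,358), partly hidden, and the orange look-alike is at (406,164). I'll descend onto the wide ring.

```bash
python3 - <<'E'
from h import *
s=show();print(pt("wrist",285.7,217,.018,s))
a=viewer.get_image("wrist")
plan([([.4417,-.0769,.006],rot(174.9)),([.4417,-.0769,.004],rot(174.9))])
E
```

```text
t 2.45 p [ 0.4416 -0.0784  0.1106] ang 174.96 z [ 0. -0. -1.] F [ 0.7 -0.5  0.4] w 0.0854 0.0
[ 0.44040405 -0.07713471  0.018     ]
shift [0.0, 0.007, 0.523] turn [-0.0001, 0.0001, 0.0005] rows 1.7
shift [0.0, 0.0, 0.01] turn [0.0, 0.0, 0.0] rows 0.0
```

Request:
arm_command(moves=[[-1,0.0,0.007,0.3,0,0,0],[-1,0.0,0.007,0.45,0,0,0],[-1,0.0,0.007,0.545,0,0,0],[-1,0.0,0.007,0.545,0,0,0],[1,0.0,0.007,0.545,0,0,0],[1,0.0,0.007,0.545,0,0,0],[1,0.0,0.007,0.545,0,0,0],[1,0.0,0.007,0.545,0,0,0],[1,0.0,0.007,0.545,0,0,0]])

```text
t: 3.62
tcp_pos: [0.4424, -0.0768, 0.003]
ee_rot: [[-0.996, 0.084, 0.002], [0.084, 0.996, -0.001], [-0.002, -0.001, -1.0]]
contact_force: [-1.6, -0.3, 10.2]
gripper_width: 0.0474
gripper_force: 59.9
```

```bash
python3 - <<'E'
from h import *
s=show()
# post approach
plan([([.455,-.03,.10],rot(174.9)),([.48,.10,.13],rot(174.9)),([.4983,.1628,.11],rot(174.9))])
E
```

```text
t 3.62 p [ 0.4424 -0.0768  0.003 ] ang 175.16 z [ 0.002 -0.001 -1.   ] F [-1.6 -0.3 10.2] w 0.0474 59.93057023733854
shift [-0.044, 0.238, -0.485] turn [-0.0002, 0.0008, 0.0015] rows 1.7
shift [-0.067, 0.659, -0.15] turn [0.0, 0.0, 0.0] rows 2.2
shift [-0.063, 0.321, 0.1] turn [0.0, 0.0, 0.0] rows 1.1
```

Request:
arm_command(moves=[[1,0,0,-0.1,0,0,0],[1,0,0,-0.4,0,0,0],[1,-0.01,0.1,-0.5,0,0,0],[1,-0.044,0.24,-0.5,0,0,0],[1,-0.044,0.24,-0.5,0,0,0],[1,-0.044,0.24,-0.5,0,0,0]])

```text
t: 4.38
tcp_pos: [0.4539, -0.0302, 0.1016]
ee_rot: [[-0.996, 0.085, -0.001], [0.085, 0.996, -0.001], [0.001, -0.001, -1.0]]
contact_force: [0.3, 0.6, -2.0]
gripper_width: 0.0476
gripper_force: 63.4
```

```bash
python3 - <<'E'
from h import *
s=show();a=viewer.get_image("wrist");cv2.imwrite("pics/w2.png",a)
E
```

```text
t 4.38 p [ 0.4539 -0.0302  0.1016] ang 175.14 z [-0.001 -0.001 -1.   ] F [ 0.3  0.6 -2. ] w 0.0476 63.40414982289076
```

View pics/w2.png

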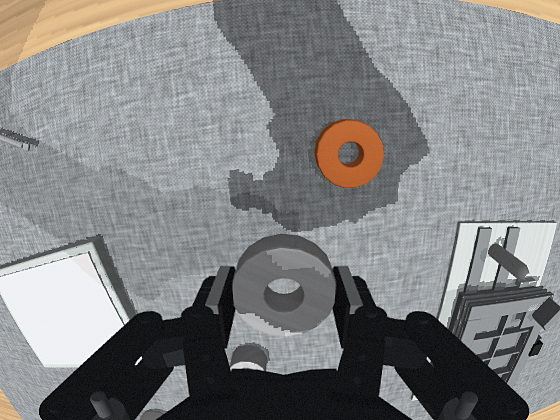

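The wide ring is held level between the pads, its top face centred near (284,290) and its bore near (283,293). I'll work out its offset in the tool frame.

```bash
python3 - <<'E'
from h import *
s=show()
R,p=s["ee_rot"],s["tcp_pos"]
for z in(-.012,-.015):
  th=np.linspace(0,2*np.pi,73)
  for r in(.025,.009):
    for dx in (0,):
      e=np.array([proj("wrist",p+R@np.array([dx+r*np.cos(t),r*np.sin(t),z]),s) for t in th])
      print(z,r,"u",e[:,0].min().round(1),e[:,0].max().round(1),"v",e[:,1].min().round(1),e[:,1].max().round(1))
a=cv2.imread("pics/w2.png");crop(a,210,220,150,130,5,"pics/c2.png")
# the post region too
E
```

```text
t 4.42 p [ 0.4538 -0.0304  0.1014] ang 175.11 z [-0.001 -0.001 -1.   ] F [-0.4  0.2 -2.9] w 0.0476 63.40418502688408
-0.012 0.025 u 231.4 337.4 v 240.9 331.5
-0.012 0.009 u 265.2 303.6 v 273.2 305.8
-0.015 0.025 u 230.5 338.4 v 243.6 335.1
-0.015 0.009 u 264.9 304.0 v 276.3 309.3
```

View pics/c2.png

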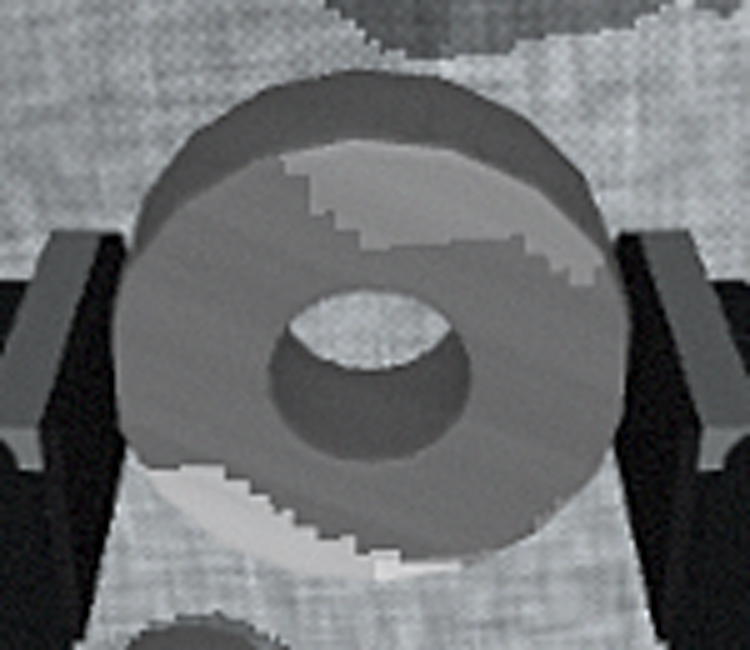

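The ring sits about 1.2 mm toward tool −x. I'll go to a view pose past the post, so the post shows clear of the ring.

```bash
python3 - <<'E'
from h import *
plan([([.50,.07,.125],rot(174.9)),([.553,.163,.12],rot(174.9))])
E
```

```text
shift [-0.187, 0.52, -0.119] turn [-0.0004, -0.0003, 0.0012] rows 1.8
shift [-0.223, 0.487, 0.025] turn [0.0, 0.0, 0.0] rows 1.7
```

Request:
arm_command(moves=[[1,-0.187,0.2,-0.119,0,0,0],[1,-0.187,0.52,-0.119,0,0,0],[1,-0.3,0.75,-0.1,0,0,0],[1,-0.41,1.0,-0.095,0,0,0],[1,-0.41,1.0,-0.095,0,0,0],[1,-0.41,1.0,-0.095,0,0,0]])

```text
t: 5.18
tcp_pos: [0.5523, 0.1615, 0.1197]
ee_rot: [[-0.996, 0.085, -0.002], [0.085, 0.996, -0.002], [0.002, -0.002, -1.0]]
contact_force: [0.6, -0.7, -1.5]
gripper_width: 0.0478
gripper_force: 63.5
```

```bash
python3 - <<'E'
from h import *
s=show();a=viewer.get_image("wrist");cv2.imwrite("pics/w3.png",a)
P=[.4983,.1628]
for z in(.061,.01):print(proj("wrist",P+[z],s))
c=proj("wrist",P+[.061],s).astype(int)
x,y=max(0,c[0]-80),max(0,c[1]-60);print("crop",x,y)
crop(a,x,y,160,120,5,"pics/c3.png")
E
```

```text
t 5.17 p [0.5523 0.1615 0.1197] ang 175.14 z [-0.002 -0.002 -1.   ] F [ 0.6 -0.7 -1.5] w 0.0478 63.52506145834923
[279.16379841 154.18567764]
[280.23568519 146.03527987]
crop 199 94
```

View pics/c3.png

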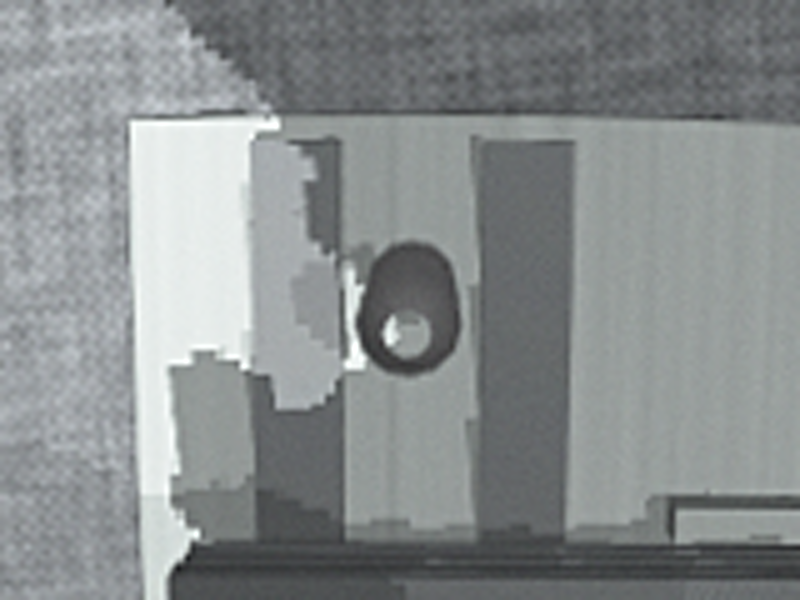

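The crop shows the post's top disc centred at (407,333), image (280.0,160.2), about 6 px lower than predicted.

```bash
python3 - <<'E'
from h import *
s=show()
o=lambda x,y:(199+x/5-.4,94+y/5-.4)
print("post top",pt("wrist",*o(407,333),.061,s),"bottom-back edge",pt("wrist",*o(411,243),.006,s))
print("plate corner -x,-y",pt("wrist",*o(130,120),.006,s), "topcam said .4726 .1204")
R,p=s["ee_rot"],s["tcp_pos"]
print("ring ctr",p+R@[-.00125,0,0])
# side cam check of post top and of ring in gripper
print("side pred post top",proj("side",[.5,.163,.061]))
a=viewer.get_image("side");u,v=proj("side",[.51,.163,.08]).astype(int);print(u-70,v-55);crop(a,u-70,v-55,140,110,5,"pics/c4.png")
E
```

```text
t 5.22 p [0.5523 0.1608 0.1198] ang 175.08 z [-0.002 -0.002 -1.   ] F [ 0.4 -1.3 -2.8] w 0.0471 63.52616988122463
post top [0.50220253 0.16234871 0.061     ] bottom-back edge [0.49575149 0.16278436 0.006     ]
plate corner -x,-y [0.47159774 0.12044039 0.006     ] topcam said .4726 .1204
ring ctr [0.55355322 0.16071325 0.11976717]
side pred post top [258.59167211 175.47388032]
192 114
```

View pics/c4.png

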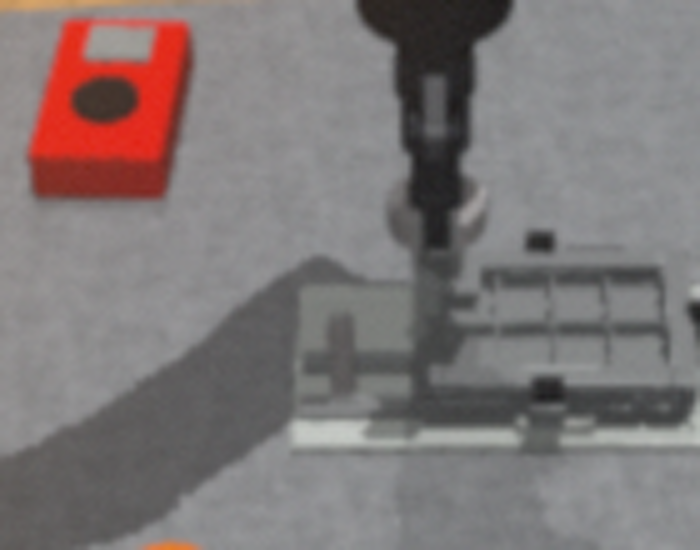

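The post shows at (342,318) in the side crop, which roughly agrees. I'll take the post at (0.5017, 0.162) and move over it.

```bash
python3 - <<'E'
from h import *
plan([([.5005,.1621,.085],rot(174.9))])
E
```

```text
shift [0.259, -0.015, 0.175] turn [-0.0007, -0.0005, 0.0008] rows 1.0
```

Request:
arm_command(moves=[[1,0.26,-0.015,0.0,0,0,0],[1,0.26,-0.015,0.175,0,0,0],[1,0.26,-0.015,0.175,0,0,0],[1,0.26,-0.015,0.175,0,0,0],[1,0.26,-0.015,0.175,0,0,0]])

```text
t: 5.9
tcp_pos: [0.5022, 0.1645, 0.0865]
ee_rot: [[-0.996, 0.085, 0.002], [0.085, 0.996, 0.001], [-0.002, 0.001, -1.0]]
contact_force: [-0.7, 0.1, -3.1]
gripper_width: 0.0474
gripper_force: 63.5
```

```bash
python3 - <<'E'
from h import *
for i in range(4):
  s=show();viewer.get_image("wrist")
plan([([.5005,.1621,.055],rot(174.9)),([.5005,.1621,.035],rot(174.9)),([.5005,.1621,.015],rot(174.9))])
E
```

```text
t 5.9 p [0.5022 0.1645 0.0865] ang 175.1 z [ 0.002  0.001 -1.   ] F [-0.7  0.1 -3.1] w 0.0474 63.548902831971645
t 5.95 p [0.5021 0.1645 0.0864] ang 175.11 z [ 0.002  0.001 -1.   ] F [ 0.4 -0.2 -3.3] w 0.0477 63.54848898947239
t 6.0 p [0.5019 0.1645 0.0863] ang 175.13 z [ 0.001  0.001 -1.   ] F [ 0.5  0.1 -2.3] w 0.0474 63.54829866439104
t 6.05 p [0.5017 0.1645 0.0861] ang 175.14 z [ 0.001  0.    -1.   ] F [ 0.5  1.  -2.6] w 0.0478 63.54805380105972
shift [0.004, -0.013, 0.155] turn [0.0001, 0.0003, 0.0014] rows 0.5
shift [0.0, 0.0, 0.1] turn [0.0, 0.0, 0.0] rows 0.3
shift [0.0, 0.0, 0.1] turn [0.0, 0.0, 0.0] rows 0.3
```

Request:
arm_command(moves=[[1,0.005,-0.012,0.0,0,0,0],[1,0.005,-0.012,0.05,0,0,0],[1,0.005,-0.012,0.1,0,0,0],[1,0.005,-0.012,0.15,0,0,0],[1,0.005,-0.012,0.15,0,0,0]])

```text
t: 6.72
tcp_pos: [0.4995, 0.1623, 0.0545]
ee_rot: [[-0.996, 0.084, -0.001], [0.084, 0.996, -0.0], [0.001, -0.0, -1.0]]
contact_force: [-0.4, 0.2, -2.4]
gripper_width: 0.0475
gripper_force: 63.5
```

Request:
arm_command(moves=[[1,-0.004,0,0.04,0,0,0],[1,-0.004,0,0.08,0,0,0],[1,-0.004,0,0.11,0,0,0],[1,-0.004,0,0.11,0,0,0]])

```text
t: 7.22
tcp_pos: [0.5004, 0.162, 0.033]
ee_rot: [[-0.996, 0.084, -0.001], [0.084, 0.996, -0.0], [0.001, -0.0, -1.0]]
contact_force: [1.1, 0.4, -2.4]
gripper_width: 0.0474
gripper_force: 63.5
```

No contact so far, so I'll continue to home.

Request:
arm_command(moves=[[1,0,0,0.04,0,0,0],[1,0,0,0.07,0,0,0],[1,0,0,0.09,0,0,0],[1,0,0,0.105,0,0,0],[1,0,0,0.105,0,0,0]])

```text
t: 7.85
tcp_pos: [0.5005, 0.1621, 0.0131]
ee_rot: [[-0.996, 0.084, 0.0], [0.084, 0.996, -0.001], [-0.0, -0.001, -1.0]]
contact_force: [-1.8, -1.3, 4.0]
gripper_width: 0.0474
gripper_force: 64.2
```

Seated, with about 6 N of contact. I'll release, rise and go to the tall weight.

Request:
arm_command(moves=[[-1,0,0,0,0,0,0],[-1,0,0,0,0,0,0],[-1,0,0,0,0,0,0],[-1,0,0,-0.1,0,0,0],[-1,0,0,-0.35,0,0,0],[-1,0,0,-0.6,0,0,0],[-1,-0.1,-0.3,-0.6,0,0,0],[-1,-0.2,-0.6,-0.6,0,0,0],[-1,-0.25,-0.8,-0.6,0,0,0],[-1,-0.25,-0.8,-0.6,0,0,0]])

```text
t: 9.1
tcp_pos: [0.5372, -0.0067, 0.1319]
ee_rot: [[-0.996, 0.092, -0.001], [0.092, 0.996, -0.003], [0.001, -0.003, -1.0]]
contact_force: [-0.7, 0.6, 0.3]
gripper_width: 0.0854
gripper_force: 0.0
```

```bash
python3 - <<'E'
from h import *
show()
plan([([.5995,-.0767,.10],rot(174.9)),([.5995,-.0767,.005],rot(174.9))])
E
```

```text
t 9.1 p [ 0.5372 -0.0067  0.1319] ang 174.71 z [-0.001 -0.003 -1.   ] F [-0.7  0.6  0.3] w 0.0854 0.0
shift [-0.343, -0.319, 0.16] turn [-0.0008, -0.0002, -0.001] rows 1.6
shift [0.0, 0.0, 0.475] turn [0.0, 0.0, 0.0] rows 1.5
```

Request:
arm_command(moves=[[-1,-0.343,-0.319,0.16,0,0,0],[-1,-0.343,-0.319,0.16,0,0,0],[-1,-0.343,-0.319,0.16,0,0,0],[-1,-0.343,-0.319,0.16,0,0,0]])

```text
t: 9.6
tcp_pos: [0.5995, -0.0688, 0.1006]
ee_rot: [[-0.997, 0.082, -0.001], [0.082, 0.997, 0.002], [0.001, 0.002, -1.0]]
contact_force: [-0.5, 0.1, 0.2]
gripper_width: 0.0856
gripper_force: 0.0
```

```bash
python3 - <<'E'
from h import *
s=show();a=viewer.get_image("wrist")
c=proj("wrist",[.5995,-.0767,.025],s);print(c);c=c.astype(int)
b=cv2.imread("pics/w1.png")
x,y=c[0]-80,c[1]-60;print(x,y);crop(a,x,y,160,120,5,"pics/c5.png")
plan([([.5995,-.0767,.006],rot(174.9))])
E
```

```text
t 9.6 p [ 0.5995 -0.0688  0.1006] ang 175.28 z [-0.001  0.002 -1.   ] F [-0.5  0.1  0.2] w 0.0856 0.0
[273.05735243 227.18361551]
193 167
shift [-0.004, -0.041, 0.474] turn [0.0004, -0.0001, 0.0024] rows 1.5
```

View pics/c5.png

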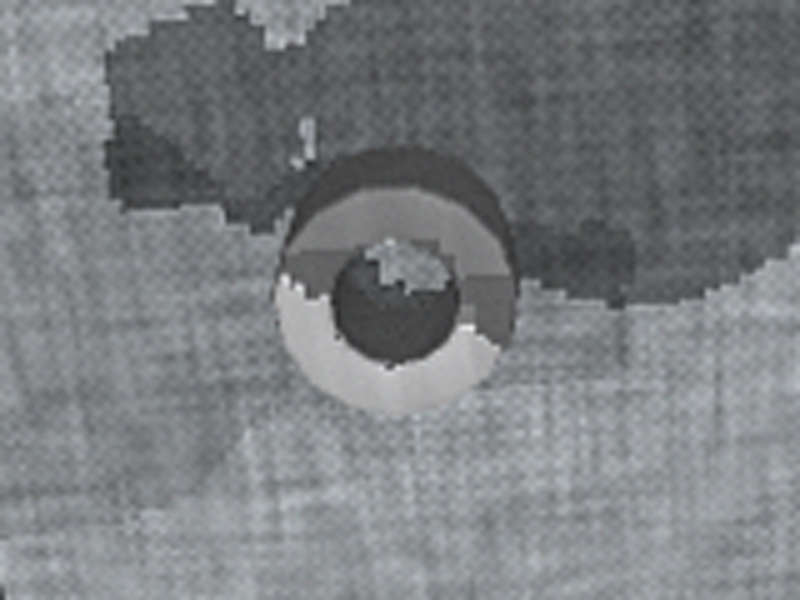

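The crop shows the tall ring's top face centred at (396,302), within about 1 px of prediction. I'll descend and grasp.

Request:
arm_command(moves=[[-1,0,-0.01,0.2,0,0,0],[-1,0,-0.01,0.4,0,0,0],[-1,0,-0.01,0.474,0,0,0],[-1,0,-0.01,0.474,0,0,0]])

```text
t: 10.15
tcp_pos: [0.5994, -0.0717, 0.0057]
ee_rot: [[-0.997, 0.083, -0.001], [0.083, 0.997, 0.001], [0.001, 0.001, -1.0]]
contact_force: [0.5, 0.3, 0.1]
gripper_width: 0.0855
gripper_force: 0.0
```

Request:
arm_command(moves=[[1,0,0,0,0,0,0],[1,0,0,0,0,0,0],[1,0,0,0,0,0,0],[1,0,0,0,0,0,0],[1,0,0,0,0,0,0]])

```text
t: 10.78
tcp_pos: [0.6005, -0.0734, 0.0071]
ee_rot: [[-0.996, 0.085, 0.002], [0.085, 0.996, -0.001], [-0.002, -0.001, -1.0]]
contact_force: [-0.8, -0.4, 7.4]
gripper_width: 0.0334
gripper_force: 59.4
```

Request:
arm_command(moves=[[1,0,0,-0.1,0,0,0],[1,0,0,-0.4,0,0,0],[1,0,0,-0.6,0,0,0],[1,0.3,0.6,-0.6,0,0,0],[1,0.4,0.9,-0.6,0,0,0],[1,0.4,0.9,-0.6,0,0,0],[1,0.4,0.9,-0.6,0,0,0]])

```text
t: 11.65
tcp_pos: [0.5335, 0.1197, 0.1276]
ee_rot: [[-0.997, 0.075, 0.001], [0.075, 0.997, 0.004], [-0.001, 0.004, -1.0]]
contact_force: [0.4, -0.1, -1.5]
gripper_width: 0.0336
gripper_force: 60.3
```

```bash
cat > fit.py <<'E'
from h import *
def fit(a,Ro_,rb,ztop):
    s=dict(ee_rot=np.eye(3),tcp_pos=np.zeros(3))
    g=cv2.GaussianBlur(cv2.cvtColor(a,6).astype(np.float32),(0,0),1.2)
    m=np.hypot(cv2.Sobel(g,5,1,0),cv2.Sobel(g,5,0,1));m=np.minimum(m,80)
    th=np.linspace(0,2*np.pi,60,endpoint=False);best=[]
    for z in ztop:
     for dx in np.arange(-.006,.0061,.0005):
      for dy in np.arange(-.003,.0031,.0005):
       sc=0
       for r in(Ro_,rb):
        e=np.array([proj("wrist",[dx+r*np.cos(t),dy+r*np.sin(t),z],s) for t in th]).astype(np.float32)
        sc+=cv2.remap(m,e[:,0].copy(),e[:,1].copy(),1).mean()
       best.append((round(float(sc),1),z,round(dx,4),round(dy,4)))
    return sorted(best)[::-1][:5]
E
python3 - <<'E'
from fit import *
s=show();a=viewer.get_image("wrist");cv2.imwrite("pics/w6.png",a)
print("wide",fit(cv2.imread("pics/w2.png"),.0245,.009,[-.012,-.014,-.016]))
print("tall",fit(a,.0176,.009,[-.016,-.018,-.02]))
plan([([.5005,.1621,.10],rot(174.9))])
E
```

```text
t 11.65 p [0.5335 0.1197 0.1276] ang 175.69 z [ 0.001  0.004 -1.   ] F [ 0.4 -0.1 -1.5] w 0.0336 60.291501581668854Traceback (most recent call last):
  File "<stdin>", line 3, in <module>
  File "fit.py", line 12, in fit
    e=np.array([proj("wrist",[dx+r*np.cos(t),dy+r*np.sin(t),z],s) for t in th]).astype(np.float32)
                ~~~~^^^^^^^^^^^^^^^^^^^^^^^^^^^^^^^^^^^^^^^^^^^^^
  File "h.py", line 14, in proj
    c=viewer.camera_info(n);f=210/np.tan(np.radians(c["fov_y"]/2))
ValueError: time passes only in moves, steps and waits
```

```bash
sed -i 's/viewer.camera_info(n)/cam(n)/; ' h.py; sed -i '2a import functools\ncam=functools.lru_cache(None)(lambda n:viewer.camera_info(n))' h.py
python3 - <<'E'
from fit import *
s=show();a=cv2.imread("pics/w6.png")
print("wide",fit(cv2.imread("pics/w2.png"),.0245,.009,[-.012,-.014,-.016]))
print("tall",fit(a,.0176,.009,[-.016,-.018,-.02]))
plan([([.5005,.1621,.10],rot(174.9))])
E
```

```text
t 11.7 p [0.534  0.1181 0.1273] ang 175.58 z [ 0.001  0.003 -1.   ] F [-0.9  0.4 -1. ] w 0.0334 60.29314611107111
wide [(143.2, -0.016, np.float64(-0.0005), np.float64(-0.0005)), (141.9, -0.014, np.float64(-0.002), np.float64(-0.0005)), (140.5, -0.014, np.float64(-0.0015), np.float64(-0.0005)), (137.4, -0.016, np.float64(-0.001), np.float64(-0.0005)), (136.8, -0.016, np.float64(-0.0005), np.float64(0.0))]
tall [(145.1, -0.018, np.float64(0.0), np.float64(-0.0005)), (142.0, -0.016, np.float64(-0.001), np.float64(-0.0005)), (140.5, -0.016, np.float64(-0.0015), np.float64(-0.0005)), (140.4, -0.02, np.float64(0.0015), np.float64(-0.0005)), (140.0, -0.018, np.float64(0.0005), np.float64(-0.0005))]
shift [0.184, 0.206, 0.137] turn [0.0009, 0.0003, 0.0038] rows 1.0
```

Request:
arm_command(moves=[[1,0.178,0.206,0.1,0,0,0.003],[1,0.178,0.206,0.1,0,0,0.003],[1,0.178,0.206,0.1,0,0,0.003],[1,0.178,0.206,0.1,0,0,0.003],[1,0.178,0.206,0.1,0,0,0.003],[1,0.178,0.206,0.1,0,0,0.003],[1,0.178,0.206,0.1,0,0,0.003]])

```text
t: 12.58
tcp_pos: [0.5034, 0.157, 0.1058]
ee_rot: [[-0.996, 0.094, 0.0], [0.094, 0.996, 0.0], [-0.0, 0.0, -1.0]]
contact_force: [0.3, 0.2, -1.9]
gripper_width: 0.0332
gripper_force: 60.4
```

```bash
python3 - <<'E'
from h import *
show();plan([([.5017,.1621,.07],rot(174.9))])
E
```

```text
t 12.57 p [0.5034 0.157  0.1058] ang 174.6 z [ 0.  0. -1.] F [ 0.3  0.2 -1.9] w 0.0332 60.383146181702614
shift [0.011, 0.024, 0.179] turn [0.0, 0.0, -0.0017] rows 0.6
```

Request:
arm_command(moves=[[1,0.009,0.024,0.0,0,0,0],[1,0.009,0.024,0.05,0,0,0],[1,0.009,0.024,0.13,0,0,0],[1,0.009,0.024,0.16,0,0,0],[1,0.009,0.024,0.16,0,0,0],[1,0.009,0.024,0.16,0,0,0]])

```text
t: 13.32
tcp_pos: [0.5021, 0.1624, 0.0738]
ee_rot: [[-0.996, 0.094, 0.0], [0.094, 0.996, 0.0], [-0.0, 0.0, -1.0]]
contact_force: [0.6, 0.1, -1.2]
gripper_width: 0.0332
gripper_force: 60.4
```

```bash
python3 - <<'E'
from h import *
show();plan([([.5017,.1621,.05],rot(174.9))])
E
```

```text
t 13.32 p [0.5021 0.1624 0.0738] ang 174.63 z [ 0.  0. -1.] F [ 0.6  0.1 -1.2] w 0.0332 60.39237789809704
shift [0.002, -0.002, 0.119] turn [0.0001, 0.0001, -0.0015] rows 0.4
```

Aligned. Now I'll lower it; home should be near TCP z = 0.035.

Request:
arm_command(moves=[[1,0.002,-0.002,0.04,0,0,0],[1,0.002,-0.002,0.08,0,0,0],[1,0.002,-0.002,0.12,0,0,0],[1,0.002,-0.002,0.13,0,0,0]])

```text
t: 13.82
tcp_pos: [0.5012, 0.1619, 0.047]
ee_rot: [[-0.996, 0.093, -0.001], [0.093, 0.996, -0.0], [0.001, -0.0, -1.0]]
contact_force: [-0.4, 0.0, -1.8]
gripper_width: 0.0333
gripper_force: 60.4
```

Request:
arm_command(moves=[[1,0,0,0.03,0,0,0],[1,0,0,0.05,0,0,0],[1,0,0,0.065,0,0,0],[1,0,0,0.07,0,0,0],[1,0,0,0.07,0,0,0]])

```text
t: 14.45
tcp_pos: [0.5014, 0.1618, 0.0351]
ee_rot: [[-0.996, 0.093, 0.001], [0.093, 0.996, -0.001], [-0.001, -0.001, -1.0]]
contact_force: [-2.0, -1.3, 12.7]
gripper_width: 0.0333
gripper_force: 61.9
```

Seated with about 14 N. I'll release, rise and move over the tab with a 45° turn.

Request:
arm_command(moves=[[-0.4,0,0,0,0,0,0],[-0.4,0,0,0,0,0,0],[-0.4,0,0,0,0,0,0],[-0.4,0,0,-0.1,0,0,0],[-0.4,0,0,-0.35,0,0,0],[-0.4,0,0,-0.5,0,0,0],[-0.4,-0.25,0.3,-0.5,0,0,0.06],[-0.4,-0.25,0.3,-0.5,0,0,0.12],[-0.4,-0.25,0.3,-0.5,0,0,0.18],[-0.4,-0.25,0.3,-0.5,0,0,0.248],[-0.4,-0.25,0.3,-0.5,0,0,0.248],[-0.4,-0.25,0.3,-0.5,0,0,0.248]])

```text
t: 15.95
tcp_pos: [0.5568, 0.2169, 0.1336]
ee_rot: [[-0.645, 0.764, -0.0], [0.764, 0.645, -0.0], [0.0, -0.0, -1.0]]
contact_force: [-0.7, -0.2, -0.1]
gripper_width: 0.0595
gripper_force: 0.0
```

```bash
python3 - <<'E'
from h import *
s=show();a=viewer.get_image("wrist");s=show()
Rr=Ro.from_euler('z',-5.1,degrees=True).as_matrix();O=np.array([.6153,.172,.023])
for n,P in dict(tabmid=[-61,41,28],tabtopA=[-61-9.2,41+9.2,39],tabtopB=[-61+9.2,41-9.2,39],cornerTop=[-75,55,17],c2=[-75,-55,17]).items():
    W=O+Rr@np.array(P)/1000;print(n,W.round(4),proj("wrist",W,s).round(1))
cv2.imwrite("pics/w7.png",a);crop(a,140,60,300,225,8/3,"pics/c7.png")
E
```

```text
t 15.95 p [0.5568 0.2169 0.1336] ang 130.14 z [-0. -0. -1.] F [-0.7 -0.2 -0.1] w 0.0595 0.0
t 16.0 p [0.5568 0.2169 0.1336] ang 130.13 z [-0.  0. -1.] F [ 0.2 -0.2  0.4] w 0.0599 0.0
tabmid [0.5582 0.2183 0.051 ] [286.  222.7]
tabtopA [0.5498 0.2282 0.062 ] [286.2 210.2]
tabtopB [0.5665 0.2083 0.062 ] [286.  244.8]
cornerTop [0.5455 0.2334 0.04  ] [286.  192.9]
c2 [0.5357 0.1239 0.04  ] [194.8 281.7]
```

View pics/c7.png

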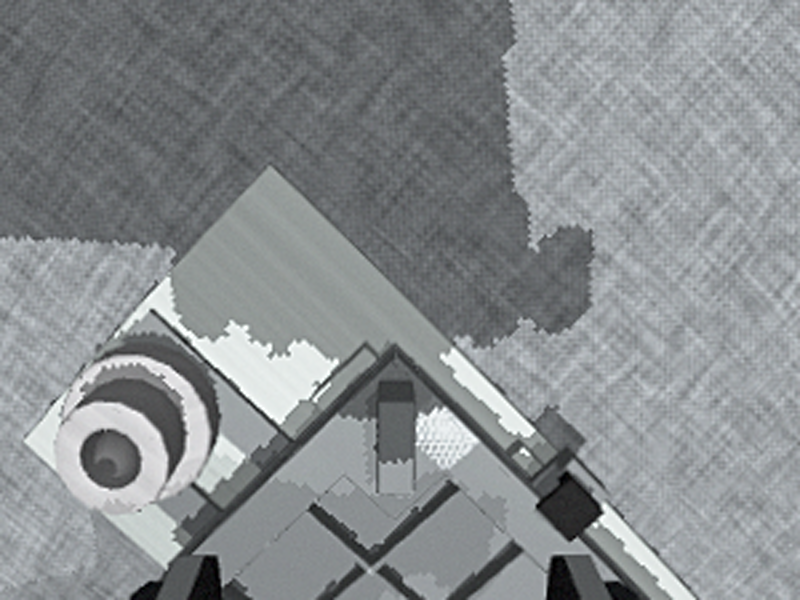

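The crop shows both weights nested round the post, the tab's top face at (395,445) and the flange corner at (393,347), all within about 1 mm of prediction. I'll descend on the tab.

```bash
python3 - <<'E'
from h import *
plan([([.5585,.2195,.0455],rot(129.9))])
E
```

```text
shift [0.004, 0.015, 0.441] turn [-0.0, -0.0, 0.0013] rows 1.4
```

Request:
arm_command(moves=[[0.1,0.004,0.013,0.1,0,0,0],[0.1,0.004,0.013,0.25,0,0,0],[0.1,0.004,0.013,0.37,0,0,0],[0.1,0.004,0.013,0.42,0,0,0],[0.1,0.004,0.013,0.435,0,0,0],[0.1,0.004,0.013,0.435,0,0,0]])

```text
t: 16.75
tcp_pos: [0.5587, 0.2195, 0.047]
ee_rot: [[-0.643, 0.766, 0.001], [0.766, 0.643, 0.0], [-0.0, 0.001, -1.0]]
contact_force: [-0.3, 0.9, -0.1]
gripper_width: 0.0382
gripper_force: 0.0
```

```bash
python3 - <<'E'
from h import *
show();plan([([.5585,.2195,.0455],rot(129.9))])
E
```

```text
t 16.75 p [0.5587 0.2195 0.047 ] ang 130.0 z [ 0.001  0.    -1.   ] F [-0.3  0.9 -0.1] w 0.0382 0.0
shift [0.001, -0.001, 0.008] turn [0.0003, 0.0, 0.0006] rows 0.0
```

Request:
arm_command(moves=[[0.1,0,0,0.008,0,0,0],[1,0,0,0.008,0,0,0],[1,0,0,0.008,0,0,0],[1,0,0,0.008,0,0,0],[1,0,0,0.008,0,0,0]])

```text
t: 17.38
tcp_pos: [0.5587, 0.2194, 0.0457]
ee_rot: [[-0.643, 0.766, 0.001], [0.766, 0.643, 0.0], [-0.0, 0.001, -1.0]]
contact_force: [-0.8, -0.8, 5.4]
gripper_width: 0.0083
gripper_force: 59.8
```

```bash
python3 - <<'E'
from h import *
s=show()
# pivot: heel corner, underside of flange; in tool frame tool x = tray (-1,1)/sqrt2, y=(1,1)
R0=s["ee_rot"];p0=s["tcp_pos"]
Rr=Ro.from_euler('z',-5.1,degrees=True).as_matrix()
tray=np.array([.5585,.2195,.051])-Rr@np.array([-.061,.041,.028]);print("tray",tray)
heel=tray+Rr@np.array([.075,-.055,.013]);heel[2]-=0.0003
ax=Rr@(np.array([1,1,0])/2**.5)
for th in(2,4,6,8,10,12,14):
    Q=Ro.from_rotvec(ax*np.radians(th)).as_matrix()
    p=heel+Q@(p0-heel)
    if p[2]<p0[2]:Q=Q.T;p=heel+Q@(p0-heel)
    print(th,end=" ");plan([(p,Q@R0)],(p0,R0))
E
```

```text
t 17.38 p [0.5587 0.2194 0.0457] ang 129.99 z [ 0.001  0.    -1.   ] F [-0.8 -0.8  5.4] w 0.0083 59.819002747535706
tray [0.61561384 0.17323976 0.023     ]
2 shift [-0.002, 0.0, -0.029] turn [-0.0, 0.0111, 0.0] rows 0.2
4 shift [-0.006, 0.0, -0.057] turn [-0.0, 0.0222, 0.0] rows 0.4
6 shift [-0.01, 0.0, -0.085] turn [-0.0001, 0.0333, 0.0] rows 0.6
8 shift [-0.015, 0.0, -0.114] turn [-0.0001, 0.0444, 0.0] rows 0.7
10 shift [-0.021, 0.0, -0.141] turn [-0.0001, 0.0556, 0.0] rows 0.9
12 shift [-0.028, 0.0, -0.169] turn [-0.0001, 0.0667, 0.0001] rows 1.1
14 shift [-0.037, 0.0, -0.197] turn [-0.0001, 0.0778, 0.0001] rows 1.3
```

Request:
arm_command(moves=[[1,-0.001,0,-0.014,0,0.0055,0],[1,-0.002,0,-0.029,0,0.011,0],[1,-0.004,0,-0.043,0,0.0165,0],[1,-0.006,0,-0.057,0,0.022,0],[1,-0.008,0,-0.071,0,0.0275,0],[1,-0.01,0,-0.085,0,0.033,0],[1,-0.01,0,-0.085,0,0.033,0],[1,-0.01,0,-0.085,0,0.033,0]])

```text
t: 18.38
tcp_pos: [0.5602, 0.2174, 0.0622]
ee_rot: [[-0.639, 0.766, -0.066], [0.762, 0.643, 0.079], [0.103, 0.001, -0.995]]
contact_force: [0.5, -1.1, -1.8]
gripper_width: 0.0082
gripper_force: 58.9
```

```bash
python3 - <<'E'
from h import *
s=show();print(np.degrees(np.arccos(-s["ee_rot"][2,2])),s["moment"].round(2))
R0=rot(129.95);p0=np.array([.5587,.2194,.0457])
Rr=Ro.from_euler('z',-5.1,degrees=True).as_matrix()
heel=np.array([.6156,.1732,.023])+Rr@np.array([.075,-.055,.013]);heel[2]-=.0003
h=s["tcp_pos"]+s["ee_rot"]@R0.T@(heel-p0);print("heel moved mm",((h-heel)*1e3).round(1))
ax=Rr@(np.array([1,1,0])/2**.5)
T=[]
for th in(8,10,12,14):
    Q=Ro.from_rotvec(-ax*np.radians(th)).as_matrix();Q=Q if (Q@(p0-heel))[2]>(p0-heel)[2] else Q.T
    plan([(heel+Q@(p0-heel),Q@R0)])
E
```

```text
t 18.38 p [0.5602 0.2174 0.0622] ang 129.99 z [-0.066  0.079 -0.995] F [ 0.5 -1.1 -1.8] w 0.0082 58.85090231895447
5.896777858558435 [-0.32 -0.33 -0.03]
heel moved mm [ 0.3 -0.5 -0.3]
shift [0.001, 0.001, -0.031] turn [0.0001, 0.0117, 0.0002] rows 0.2
shift [-0.003, 0.001, -0.06] turn [0.0001, 0.0228, 0.0002] rows 0.4
shift [-0.007, 0.001, -0.088] turn [0.0001, 0.0339, 0.0002] rows 0.6
shift [-0.012, 0.001, -0.116] turn [0.0001, 0.045, 0.0002] rows 0.8
```

The tray is pivoting cleanly about the heel, so I'll continue to 14°.

Request:
arm_command(moves=[[1,0,0,-0.014,0,0.0055,0],[1,0,0,-0.029,0,0.011,0],[1,-0.001,0,-0.043,0,0.017,0],[1,-0.003,0,-0.058,0,0.0225,0],[1,-0.005,0,-0.073,0,0.028,0],[1,-0.007,0,-0.087,0,0.034,0],[1,-0.01,0,-0.101,0,0.0395,0],[1,-0.012,0,-0.116,0,0.045,0],[1,-0.012,0,-0.116,0,0.045,0],[1,-0.012,0,-0.116,0,0.045,0]])

```text
t: 19.62
tcp_pos: [0.5629, 0.2133, 0.0847]
ee_rot: [[-0.623, 0.766, -0.156], [0.744, 0.642, 0.185], [0.242, -0.001, -0.97]]
contact_force: [-0.9, -0.5, -0.6]
gripper_width: 0.0086
gripper_force: 59.0
```

```bash
python3 - <<'E'
from h import *
s=show();print(np.degrees(np.arccos(-s["ee_rot"][2,2])),s["moment"].round(2))
R0=rot(129.95);p0=np.array([.5587,.2194,.0457])
Rr=Ro.from_euler('z',-5.1,degrees=True).as_matrix()
tray0=np.array([.6156,.1732,.023]);heel=tray0+Rr@np.array([.075,-.055,.013])
h=s["tcp_pos"]+s["ee_rot"]@R0.T@(heel-p0);print("heel moved mm",((h-heel)*1e3).round(1))
# straight up 80mm, then level
p1=s["tcp_pos"]+[0,0,.08];plan([(p1,s["ee_rot"]),(p1+[0,0,.02],R0)])
cv2.imwrite("pics/s8.png",viewer.get_image("side"));cv2.imwrite("pics/w8.png",viewer.get_image("wrist"))
E
```

```text
t 19.62 p [0.5629 0.2133 0.0847] ang 129.95 z [-0.156  0.185 -0.97 ] F [-0.9 -0.5 -0.6] w 0.0086 58.99559140205383
13.994103957758998 [-0.26  0.04 -0.04]
heel moved mm [-0.4 -0.6 -0.3]
shift [0.097, -0.0, -0.388] turn [0.0, 0.0, 0.0] rows 1.3
shift [0.024, -0.0, -0.097] turn [-0.0002, -0.0777, 0.0] rows 1.3
```

The remaining load is only about the tray's weight, so the lips have let go. I'll lift and then level.

Request:
arm_command(moves=[[1,0.012,0,-0.05,0,0,0],[1,0.024,0,-0.1,0,0,0],[1,0.049,0,-0.2,0,0,0],[1,0.097,0,-0.39,0,0,0],[1,0.1,0,-0.4,0,-0.039,0],[1,0.121,0,-0.485,0,-0.0777,0],[1,0.121,0,-0.485,0,-0.0777,0],[1,0.121,0,-0.485,0,-0.0777,0]])

```text
t: 20.72
tcp_pos: [0.5632, 0.2131, 0.1851]
ee_rot: [[-0.642, 0.767, -0.001], [0.767, 0.642, 0.001], [0.001, -0.0, -1.0]]
contact_force: [0.3, -0.6, -1.0]
gripper_width: 0.0084
gripper_force: 59.0
```

```bash
python3 - <<'E'
from h import *
s=show();print(s["moment"].round(2))
cv2.imwrite("pics/t9.png",viewer.get_image("top"))
R0=rot(129.95);off=np.array([.6156,.1732,.023])-np.array([.5587,.2194,.0457]);print("off",off)
L=np.array([.5415,-.274,.118])
# compare with before: rack area unchanged?
a=cv2.imread("pics/top0.png").astype(int);b=cv2.imread("pics/t9.png").astype(int)
yaw=129.95
plan([([.54,.10,.19],R0),([.51,-.06,.18],R0),(L-off,R0)])
E
```

```text
t 20.73 p [0.5632 0.2131 0.1851] ang 129.94 z [-0.001  0.001 -1.   ] F [ 0.3 -0.6 -1. ] w 0.0084 58.97792994976044
[ 0.01  0.01 -0.03]
off [ 0.0569 -0.0462 -0.0227]
shift [-0.356, -0.449, -0.028] turn [-0.0004, -0.0005, -0.0006] rows 1.8
shift [-0.517, -0.629, 0.05] turn [0.0, 0.0, 0.0] rows 2.6
shift [-0.562, -0.636, 0.196] turn [0.0, 0.0, 0.0] rows 2.8
```

Request:
arm_command(moves=[[1,-0.1,-0.12,0,0,0,0],[1,-0.3,-0.36,0,0,0,0],[1,-0.5,-0.6,0,0,0,0],[1,-0.7,-0.84,0,0,0,0],[1,-0.78,-0.95,0,0,0,0],[1,-0.82,-1.0,0,0,0,0],[1,-0.82,-1.0,0,0,0,0]])

```text
t: 21.65
tcp_pos: [0.515, -0.0411, 0.1843]
ee_rot: [[-0.641, 0.768, -0.001], [0.768, 0.641, 0.002], [0.002, 0.0, -1.0]]
contact_force: [0.0, 0.0, -0.4]
gripper_width: 0.0082
gripper_force: 59.0
```

```bash
python3 - <<'E'
from h import *
show();plan([([.4846,-.2278,.1407],rot(129.95))])
E
```

```text
t 21.65 p [ 0.515  -0.0411  0.1843] ang 129.85 z [-0.001  0.002 -1.   ] F [ 0.   0.  -0.4] w 0.0082 58.96178126335144
shift [-0.62, -0.715, 0.217] turn [0.0, -0.0007, -0.0006] rows 3.1
```

Request:
arm_command(moves=[[1,-0.1,-0.12,0.02,0,0,0],[1,-0.3,-0.35,0.1,0,0,0],[1,-0.48,-0.56,0.18,0,0,0],[1,-0.57,-0.66,0.21,0,0,0],[1,-0.62,-0.715,0.217,0,0,0],[1,-0.62,-0.715,0.217,0,0,0],[1,-0.62,-0.715,0.217,0,0,0],[1,-0.62,-0.715,0.217,0,0,0],[1,-0.62,-0.715,0.217,0,0,0]])

```text
t: 22.78
tcp_pos: [0.4854, -0.2262, 0.1415]
ee_rot: [[-0.644, 0.765, -0.0], [0.765, 0.644, 0.001], [0.001, 0.0, -1.0]]
contact_force: [0.7, 0.6, -1.4]
gripper_width: 0.0081
gripper_force: 59.0
```

```bash
python3 - <<'E'
from h import *
show();plan([([.4846,-.2278,.1407],rot(129.95))])
a=viewer.get_image("top");cv2.imwrite("pics/t10.png",a)
# numeric check of weights/stack without viewing: change in rack area between initial & now; lips (black blobs) positions
b=cv2.imread("pics/top0.png")
for im in(b,a):
    g=cv2.cvtColor(im,6)[155:255,188:263];n,_,st,c=cv2.connectedComponentsWithStats((g<45).astype(np.uint8))
    print([(st[i,4],c[i].round(1).tolist()) for i in range(1,n) if st[i,4]>9])
# tray level/centre check
W=np.array([.5415,-.274,.135]);print("tray ctr px",proj("top",W))
E
```

```text
t 22.77 p [ 0.4854 -0.2262  0.1415] ang 130.08 z [-0.     0.001 -1.   ] F [ 0.7  0.6 -1.4] w 0.0081 58.95426392555237
shift [-0.003, -0.008, 0.004] turn [0.0001, -0.0002, 0.0007] rows 0.0
[(np.int32(27), [37.2, 9.0]), (np.int32(25), [11.0, 37.8]), (np.int32(25), [55.3, 42.5])]
[(np.int32(22), [38.2, 8.6]), (np.int32(21), [11.4, 37.1]), (np.int32(24), [55.5, 42.2])]
tray ctr px [399.54120299 220.13685682]
```

The lips are still where they were, so the stack stayed in the rack. I'll settle and hand in.

Request:
arm_command(moves=[[1,-0.002,-0.007,0.003,0,0,0],[1,-0.002,-0.007,0.003,0,0,0],[1,-0.002,-0.007,0.003,0,0,0],[1,-0.002,-0.007,0.003,0,0,0],[1,-0.002,-0.007,0.003,0,0,0],[1,-0.002,-0.007,0.003,0,0,0],[1,-0.002,-0.007,0.003,0,0,0],[1,-0.002,-0.007,0.003,0,0,0]])

```text
t: 23.82
tcp_pos: [0.4842, -0.2283, 0.1406]
ee_rot: [[-0.643, 0.766, -0.001], [0.766, 0.643, 0.001], [0.001, 0.0, -1.0]]
contact_force: [0.2, 0.2, -0.5]
gripper_width: 0.0082
gripper_force: 59.0
```

```bash
python3 - <<'E'
from h import *
from cell import job
s=show();print(np.abs(s["joint_vel"]).max())
print(job.finish_job())
E
```

```text
t 23.82 p [ 0.4842 -0.2283  0.1406] ang 129.99 z [-0.001  0.001 -1.   ] F [ 0.2  0.2 -0.5] w 0.0082 58.95444631576538
0.0011610703848636244
the job is handed in; nothing more can be done
None
```

I handed the job in at 23.8 s: both weights are home on the post, the top tray was peeled off by its tab with the stack left in the rack, and the arm holds it level and still, by my estimate centred about 10 cm above the light plate.

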